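# Slide the hydrometer case past the rod socket into its bay

## Robot

A 6-joint arm with a two-finger parallel gripper is mounted at the origin on the work surface. World frame = base frame: x ahead of the robot, y to its left, z up, the work surface at z = 0. Lengths are in m, angles in rad, forces in N, time in s.
With the tool pointing down it reaches from about 0.3 to 0.85 m from the base axis. Payload 5.4 kg.
Tool frame: the origin (TCP) lies midway between the tips of the shut fingers; the grasp point (between the pads) lies 19 mm behind it; z points along the fingers, y is the line along which they close (so a half turn about z gives the same grasp; the last joint's range is limited). The gripper opens to 85 mm and grips with 20 to 120 N. Pads are 22 mm wide; open, the fingers measure 114 mm over their backs; the gripper's body (76 mm by 85 mm) begins 54 mm behind the grasp point. The pads swing forward as they close: fully open they stand 13 mm farther back than shut.
Start: joints at [-1.456, 0.158, 1.597, -0, 1.386, -0.21], TCP at [0.183, -0.545, 0.231] pointing down, gripper open.
Joint ranges: [-2.91, 2.91], [-0.94, 2.29], [0.18, 2.7], [-1.29, 4.43], [0.17, 2.64], [-3, 3]. Speed limits (rad/s): [2.57, 2.57, 3.14, 3.14, 3.14, 3.14].

## Interface

Orientations are given as a 3x3 rotation matrix whose columns are the frame's x, y, z axes.
In Python, from rig import telemetry, eyes, arm gives the robot as it stands. The module is installed in compiled form; this text tells all that it offers.
- The arm moves only by the tool servo_tool, never from a script. Its argument "motion" is a list of rows, each a list of 7 numbers: the closure, from 0 (fully open) to 1 (shut), then the shift along the tool's x, y, z scaled (see below), then the turn, a rotation vector about the tool's x, y, z scaled (see below). A call has 1 to 5 rows; each row shifts and turns the commanded pose from where the row before left it, along the tool's axes as they then stand; what a row does not reach is not made up. The controller multiplies each number of a shift by 120 mm and each number of a turn by 90 degrees. A row lasts 1/12 s, in which the tool goes at most 41.7 mm and 7.16 degrees, less where a joint would pass 70% of its speed; a pose out of reach is approached as far as the arm can. A call with a number of a shift or a turn outside -1 to 1 is refused whole. A call with a gripper value outside its range is refused whole. The fingers move at their own pace and stop on an object; "newtons" is the grip in N (left out, the last holds). Time passes only in rows, so rows that do not move let the fingers close. It gives the time, the measured TCP pose, the force, the opening and the grip force at its end, in the units of the state.
- telemetry.read_state(): the state, without advancing time (a new reading comes with each control period).
- eyes.capture(name): name is "scene" or "side" or "wrist"; returns the picture (400x640x3 uint8, blue, green, red); there is no depth.
- eyes.get_calibration(name): a dict with "K" (3x3 intrinsics, pixels), "k1" (the pictures are not rectified: a ray, as slopes to the right and down, at radius r is drawn at 1 + k1 r^2 times it, then the intrinsics apply), "R" (3x3) and "t" (3): a world point X has camera coordinates R X + t; the wrist camera has in their place "hand_eye" (4x4, takes a point from camera to tool coordinates, whose origin is the TCP and whose axes are the flange's). Camera axes: x right, y down, z forward; pixel columns grow to the right and rows downward; lengths in m; the calibration is good to about 2 mm. A picture is of the moment at which its call begins: read the wrist's pose just before it. get_calibration takes no time and is no camera call.
- arm.finish_job(): hands the job in; it is judged then, once.
The state is a dict: "t": time; "joint_positions": joint angles; "dq": joint speeds; "joint_torque": joint torques, N m; "tcp_pos": TCP position; "orientation": TCP orientation; "wrist_force": force on the tool from outside, world axes, zero at the start; "moment": the same for the moment, N m; "grip_width": finger opening in m; "grip_force": force on a finger pad.
Only numpy, scipy, OpenCV 4.12 (cv2) and the standard library are available. Lean on these libraries where they do the work, as an engineer would, in place of code of your own. Each camera call takes 0.05 s, during which the arm holds its last target. There are 200 camera calls.

## Task

Put the long black hydrometer case away: push it across the bench with the fingers only, pivoting it so that one end goes in behind the steel rod socket while the other end is still outside the plywood bay, then swing that other end in until the case lies fully home, flush along the bay's back board. Keep the case flat on the bench the whole time, never picking it up or tipping it, and leave the bottle, the cup and the stopper where they are.

Things in the scene. Friction and masses are not known exactly. Their poses are not given: they have to be found in the camera images.
- bay: low plywood bay fixed on the bench, open on its front: a back board and two end cheeks, all 12 mm thick and 34 mm high, no floor. Origin at bench level, in the middle of the back board's inner face. Its x axis points into the back board (away from the open front), y along the board to the left as seen from the robot. Inner width 300 mm (cheeks' inner faces at y = +150 and -150 mm); the cheeks reach forward to x = -70 mm.
- post: steel rod socket fixed on the bench in front of the bay, an upright cylinder 30 mm in diameter and 55 mm high, with a small thumbscrew near its top on the -y side (look only). Origin at bench level on its axis; axes parallel to the bay's. It stands about 110 mm in front of the back board and about 85 mm to the right (-y) of the bay's middle, so the case cannot go in broadside, nor left end first.
- case_mid (a point): centre of the hydrometer case: a closed rigid black box 260 mm long, 34 mm wide, 32 mm high, about 0.3 kg, lying loose and flat on the bench. Point half-way up (16 mm above its underside); y along its length, x across its width, z up. When fully home in the bay it lies 17 mm in front of the back board's face.
- case_left (a point): middle of the case's left end face (130 mm from the centre along its +y), 16 mm above its underside; axes as the case's
- case_right (a point): middle of the case's right end face (130 mm from the centre along its -y), 16 mm above its underside; axes as the case's. At the start this is the end nearer to the rod socket.
- sample_bottle: bystander: green glass bottle, 56 mm in diameter, 130 mm high, to the right, nearer the robot than the rod socket; origin under its base, z up
- cup: bystander: white plastic cup, 70 mm across the rim, 75 mm high, beside the right end of the bay; origin under its base, z up
- stopper: bystander: rubber stopper, 40 mm across the top, 32 mm high, beside the left end of the bay; origin under its base, z up
Not all that is in view belongs to the job. What is shaped like the post but red is not meant.

How it is judged:
By the outcome, as a careful person would: the job done as asked, in the order asked, and still so for the second after the job is handed in, with the robot touching nothing.
It also fails if it takes over 72 s, if anything falls off the work surface, if the arm or the gripper's body presses on something with over 40 N, if the wrist force passes 120 N, or if a joint passes its speed limit or range.

## Working session

There is one attempt and no reset: what is moved stays moved. The work goes in short steps, Python scripts to look and compute and a tool call to move; the robot and the scene stay as the last step left them, time stands still between calls to the robot, and variables do not carry over. Pictures are saved under pics/ and viewed, at most 10 in all, crops included, and the job is handed in when it is done.

Besides the shell and the picture viewer there is one more tool, called after "Emit:" by a JSON object that holds its "op" and its "data". servo_tool: Moves the arm, as the interface text tells. Shifts and turns lie within -1 to 1; 1 stands for 120 mm of shift or 90 degrees of turn. Its arguments: {"type":"object","properties":{"motion":{"type":"array","items":{"type":"array","items":{"type":"number","minimum":-1,"maximum":1}}},"newtons":{"type":"number"}},"required":["motion"]}

```bash
mkdir -p pics
python3 - <<'E'
from rig import telemetry, eyes, arm
import cv2, numpy as np
s=telemetry.read_state(); print({k:np.round(v,3).tolist() for k,v in s.items()})
for n in("scene","side"):
    cv2.imwrite(f"pics/{n}0.png",eyes.capture(n)); c=eyes.get_calibration(n); print(n,{k:np.round(v,3).tolist() for k,v in c.items()})
print(eyes.get_calibration("wrist"))
E
```

```text
{'t': 0.0, 'joint_positions': [-1.456, 0.159, 1.598, 0.0, 1.386, -0.21], 'dq': [0.0, 0.0, 0.0, 0.0, -0.001, -0.001], 'joint_torque': [-0.001, -39.601, -33.143, -0.0, 0.008, 0.0], 'tcp_pos': [0.183, -0.544, 0.23], 'orientation': [[0.948, 0.319, -0.0], [0.319, -0.948, 0.002], [0.0, -0.002, -1.0]], 'wrist_force': [-0.16, -0.202, -0.292], 'moment': [0.053, 0.03, 0.021], 'grip_force': 0.0, 'grip_width': 0.085}
scene {'K': [[501.707, 0.0, 308.773], [0.0, 501.707, 202.289], [0.0, 0.0, 1.0]], 'k1': -0.043, 'R': [[0.42, 0.908, 0.016], [0.621, -0.275, -0.734], [-0.662, 0.318, -0.679]], 't': [-0.221, -0.299, 1.347]}
side {'K': [[458.197, 0.0, 328.534], [0.0, 458.197, 195.699], [0.0, 0.0, 1.0]], 'k1': -0.122, 'R': [[0.985, -0.174, 0.003], [-0.114, -0.655, -0.747], [0.132, 0.735, -0.665]], 't': [-0.559, 0.11, 0.991]}
{'K': array([[329.0574442 ,   0.        , 316.29046538],
       [  0.        , 329.0574442 , 198.27018273],
       [  0.        ,   0.        ,   1.        ]]), 'k1': -0.0408382252600521, 'hand_eye': array([[ 6.62862692e-04, -9.57521864e-01, -2.88359914e-01,
         7.30716362e-02],
       [ 9.99999710e-01,  5.26365318e-04,  5.50895569e-04,
        -3.94249421e-04],
       [-3.75711895e-04, -2.88360195e-01,  9.57521935e-01,
        -1.43297027e-01],
       [ 0.00000000e+00,  0.00000000e+00,  0.00000000e+00,
         1.00000000e+00]])}
```

View pics/scene0.png

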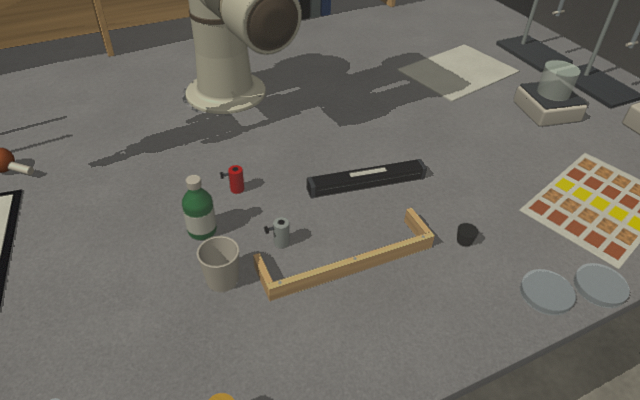

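View pics/side0.png

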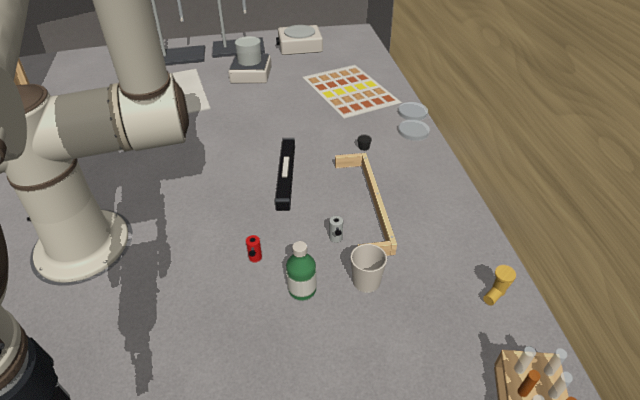

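The scene view shows the black case at (367,178), the plywood bay at (350,265), the grey rod socket at (281,233), the bottle (200,210), the cup (219,263) and the stopper (467,235). 
Candidates: for the post, grey (281,233) or red (236,179), so grey. For the case, only the long black box (367,178); the dark stands at top right are not it. I'll check this in one close crop.

```bash
cat > h.py <<'E'
import cv2, numpy as np
from rig import telemetry, eyes, arm
def ray(n,px,st=None):
    c=eyes.get_calibration(n); K=np.array(c["K"]); p=(np.asarray(px,float)-K[:2,2])/[K[0,0],K[1,1]]
    D=np.array([c["k1"],0,0,0,0.]); q=cv2.undistortPoints(np.asarray(px,float).reshape(-1,1,2),K,D).reshape(-1,2)
    d=np.c_[q,np.ones(len(q))]
    if n=="wrist":
        H=np.array(c["hand_eye"]); R=np.array(st["orientation"])
        return R@H[:3,3]+np.array(st["tcp_pos"]), d@(R@H[:3,:3]).T
    R=np.array(c["R"]); return -R.T@np.array(c["t"]), d@R
def plane(n,px,z,st=None):
    o,d=ray(n,px,st); return o+d*((z-o[2])/d[:,2])[:,None]
def biggest(m):
    cs,_=cv2.findContours(m.astype(np.uint8),cv2.RETR_EXTERNAL,cv2.CHAIN_APPROX_NONE); return max(cs,key=cv2.contourArea)
E
python3 - <<'E'
from h import *
im=cv2.imread("pics/scene0.png")
cv2.imwrite("pics/crop.png",cv2.resize(im[145:305,180:480],None,fx=2.6,fy=2.6,interpolation=cv2.INTER_CUBIC))
sd=cv2.imread("pics/side0.png")
cv2.imwrite("pics/crop2.png",cv2.resize(sd[125:310,230:430],None,fx=3.2,fy=3.2,interpolation=cv2.INTER_CUBIC))
E
```

```text
(no output)
```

View pics/crop.png

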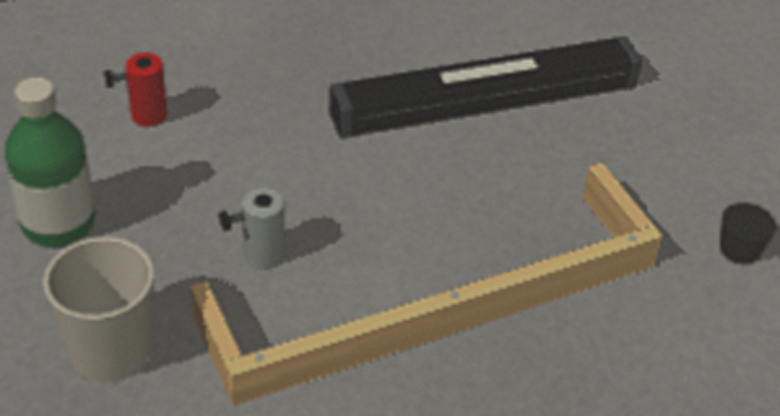

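View pics/crop2.png

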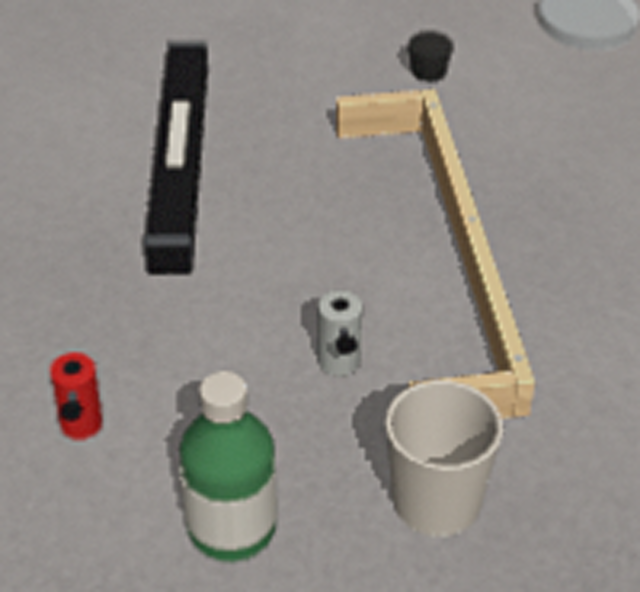

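The crops confirm the choice: the grey socket has its top at crop-1 (263,200) and its thumbscrew to the right. The black case has a label, with its right end at crop-1 (338,105). The bay's back board is on the far side from the robot.

Run:
```python
from h import *
A=lambda L:np.array(L,float)/2.6+[180,145]
B=lambda L:np.array(L,float)/3.2+[230,125]
np.set_printoptions(precision=4,suppress=True)
print("bay scene: outerR,outerL,screwR,M,L,tipR,tipL");print(plane("scene",A([(236,376),(660,238),(260,357),(455,295),(632,238),(203,286),(598,166)]),.034))
print("bay side: outerL, outerR,screwM,R, tipL");print(plane("side",B([(434,92),(531,378),(472,218),(518,357),(338,98)]),.034))
print("post",plane("scene",A([(263,200)]),.055),plane("side",B([(341,304)]),.055))
print("case scene");print(plane("scene",A([(331,88),(345,110),(640,58),(622,39)]),.032))
print("case side");print(plane("side",B([(168,45),(207,45),(192,238),(147,238)]),.032))
print("bottle cap, cup rim",plane("scene",A([(36,92)]),.13),plane("scene",A([(100,277)]),.075),plane("side",B([(443,428)]),.075))
print("red",plane("scene",A([(145,62)]),.055),"stopper",plane("scene",A([(747,215)]),.032))
```

```text
bay scene: outerR,outerL,screwR,M,L,tipR,tipL
[[ 0.6891 -0.1441  0.034 ]
 [ 0.6992  0.1724  0.034 ]
 [ 0.6813 -0.1245  0.034 ]
 [ 0.6864  0.0148  0.034 ]
 [ 0.6911  0.1542  0.034 ]
 [ 0.6102 -0.1365  0.034 ]
 [ 0.619   0.173   0.034 ]]
bay side: outerL, outerR,screwM,R, tipL
[[ 0.6965  0.1743  0.034 ]
 [ 0.6859 -0.1415  0.034 ]
 [ 0.6877  0.0187  0.034 ]
 [ 0.6827 -0.1219  0.034 ]
 [ 0.6181  0.1794  0.034 ]]
post [[ 0.5705 -0.0759  0.055 ]] [[ 0.5721 -0.0733  0.055 ]]
case scene
[[0.4551 0.0296 0.032 ]
 [0.4836 0.0285 0.032 ]
 [0.5223 0.2779 0.032 ]
 [0.4951 0.2786 0.032 ]]
case side
[[0.4905 0.2807 0.032 ]
 [0.5231 0.2749 0.032 ]
 [0.4834 0.0343 0.032 ]
 [0.4513 0.0399 0.032 ]]
bottle cap, cup rim [[ 0.4841 -0.2033  0.13  ]] [[ 0.6111 -0.2043  0.075 ]] [[ 0.6083 -0.2065  0.075 ]]
red [[ 0.3926 -0.1019  0.055 ]] stopper [[0.7048 0.2452 0.032 ]]
```

Emit:
{"op": "servo_tool", "data": {"motion": [[0, 0.214, -0.236, 0, 0, 0, 0], [0, 0.214, -0.236, 0, 0, 0, 0], [0, 0.214, -0.236, 0, 0, 0, 0], [0, 0.214, -0.236, 0, 0, 0, 0], [0, 0.214, -0.236, 0, 0, 0, 0]]}}

```text
t: 0.52
tcp_pos: [0.2602, -0.3678, 0.2307]
orientation: [[0.948, 0.318, -0.0], [0.318, -0.948, 0.001], [0.0, -0.001, -1.0]]
wrist_force: [0.6, -0.3, -0.8]
grip_width: 0.0854
grip_force: 0.0
```

Emit:
{"op": "servo_tool", "data": {"motion": [[0, 0.214, -0.236, 0, 0, 0, 0], [0, 0.214, -0.236, 0, 0, 0, 0], [0, 0.214, -0.236, 0, 0, 0, 0], [0, 0.214, -0.236, 0, 0, 0, 0], [0, 0.214, -0.236, 0, 0, 0, 0]]}}

```text
t: 0.93
tcp_pos: [0.3366, -0.1927, 0.231]
orientation: [[0.948, 0.318, -0.0], [0.318, -0.948, 0.0], [0.0, -0.0, -1.0]]
wrist_force: [0.6, 0.9, 0.6]
grip_width: 0.0855
grip_force: 0.0
```

Emit:
{"op": "servo_tool", "data": {"motion": [[0, 0.214, -0.236, 0, 0, 0, 0], [0, 0.214, -0.236, 0, 0, 0, 0], [0, 0.214, -0.236, 0, 0, 0, 0], [0, 0.214, -0.236, 0, 0, 0, 0], [0, 0.214, -0.236, 0, 0, 0, 0]]}}

```text
t: 1.35
tcp_pos: [0.4131, -0.0174, 0.2311]
orientation: [[0.948, 0.319, 0.0], [0.319, -0.948, -0.0], [0.0, 0.0, -1.0]]
wrist_force: [-0.1, -1.7, 1.2]
grip_width: 0.0853
grip_force: 0.0
```

Emit:
{"op": "servo_tool", "data": {"motion": [[0, 0.214, -0.236, 0, 0, 0, 0], [0, 0.214, -0.236, 0, 0, 0, 0], [0, 0.214, -0.236, 0, 0, 0, 0], [0, 0.214, -0.236, 0, 0, 0, 0], [0, 0.214, -0.236, 0, 0, 0, 0]]}}

```text
t: 1.77
tcp_pos: [0.4895, 0.1579, 0.2308]
orientation: [[0.948, 0.32, -0.001], [0.32, -0.948, -0.0], [-0.001, -0.0, -1.0]]
wrist_force: [0.4, -0.1, 0.3]
grip_width: 0.0852
grip_force: 0.0
```

Emit:
{"op": "servo_tool", "data": {"motion": [[0, 0, 0, 0, 0, 0, -0.077], [0, 0, 0, 0, 0, 0, -0.077], [0, 0, 0, 0, 0, 0, -0.077], [0, 0, 0, 0, 0, 0, -0.077], [0, 0, 0, 0, 0, 0, -0.077]]}}

```text
t: 2.18
tcp_pos: [0.4891, 0.1559, 0.2307]
orientation: [[0.593, 0.805, -0.001], [0.805, -0.593, -0.0], [-0.001, -0.001, -1.0]]
wrist_force: [0.6, 0.9, -0.5]
grip_width: 0.0858
grip_force: 0.0
```

Emit:
{"op": "servo_tool", "data": {"motion": [[0, 0, 0, 0, 0, 0, -0.077], [0, 0, 0, 0, 0, 0, -0.077], [0, 0, 0, 0, 0, 0, -0.077], [0, 0, 0, 0, 0, 0, -0.077], [0, 0, 0, 0, 0, 0, 0]]}}

```text
t: 2.6
tcp_pos: [0.4891, 0.1557, 0.2308]
orientation: [[0.154, 0.988, -0.001], [0.988, -0.154, -0.0], [-0.0, -0.001, -1.0]]
wrist_force: [-0.3, -0.1, 0.3]
grip_width: 0.0852
grip_force: 0.0
```

```bash
cat >> h.py <<'E'
O=np.array([.681,.0165]); th=-np.deg2rad(1.86); Rb=np.array([[np.cos(th),-np.sin(th)],[np.sin(th),np.cos(th)]])
def tobay(p): return (np.asarray(p)[...,:2]-O)@Rb
def toworld(p): return O+np.asarray(p)@Rb.T
def phi(st): R=np.array(st["orientation"]); return np.arctan2(R[1,0],R[0,0])
def go(x,y,z,ph=None):
    "tool shift (units) from the present pose, then turn to ph degrees"
    st=telemetry.read_state(); d=np.array(st["orientation"]).T@(np.array([x,y,z])-st["tcp_pos"])/.12
    print("at",np.round(st["tcp_pos"],4),"phi",round(np.rad2deg(phi(st)),1),"shift",np.round(d,3),"|mm|",round(np.linalg.norm(d)*120), "turnz",None if ph is None else round((np.rad2deg(phi(st))-ph)/90,3))
E
python3 - <<'E'
from h import *
st=telemetry.read_state(); print(st["t"],np.round(st["joint_positions"],2)); im=eyes.capture("wrist"); cv2.imwrite("pics/w1.png",im)
go(.488,.156,.1,80.7)
E
```

```text
2.6 [ 0.07 -0.    1.77 -0.    1.38  0.23]
at [0.4892 0.1557 0.2309] phi 80.8 shift [ 1.000e-03 -9.000e-03  1.091e+00] |mm| 131 turnz 0.002
```

View pics/w1.png

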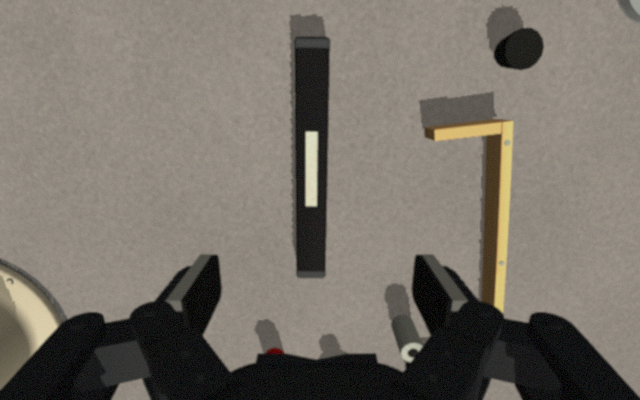

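The wrist view shows the case at columns 296–329, rows 38–275, aligned with the tool. The bay's left corner is at (513,121), its screws are at (507,142) and (502,263), and the socket top is at (412,352).

Run:
```python
from h import *
np.set_printoptions(precision=4,suppress=True)
st=telemetry.read_state()
print("case",plane("wrist",[(297,38),(329,38),(325,275),(298,275)],.032,st))
print("bay",plane("wrist",[(513,121),(507,142),(502,263),(425,128)],.034,st))
print("post",plane("wrist",[(412,352)],.055,st))
```

```text
case [[0.4911 0.2875 0.032 ]
 [0.5212 0.2826 0.032 ]
 [0.4791 0.0324 0.032 ]
 [0.4479 0.0374 0.032 ]]
bay [[0.6961 0.177  0.034 ]
 [0.6898 0.1562 0.034 ]
 [0.6852 0.0152 0.034 ]
 [0.6054 0.1836 0.034 ]]
post [[ 0.5676 -0.0743  0.055 ]]
```

Emit:
{"op": "servo_tool", "data": {"motion": [[0, 0.028, -0.038, 0.307, 0, 0, 0], [0, 0, 0, 0.307, 0, 0, 0], [0, 0, 0, 0.307, 0, 0, 0], [0, 0, 0, 0.307, 0, 0, 0], [0, 0, 0, 0.307, 0, 0, 0]]}}

```text
t: 3.07
tcp_pos: [0.4852, 0.1598, 0.0455]
orientation: [[0.161, 0.987, 0.0], [0.987, -0.161, 0.0], [0.0, 0.0, -1.0]]
wrist_force: [0.2, -0.5, -0.2]
grip_width: 0.0854
grip_force: 0.0
```

Emit:
{"op": "servo_tool", "data": {"motion": [[0, 0, 0, 0.3, 0, 0, 0], [0.48, 0, 0, 0, 0, 0, 0], [0.48, 0, 0, 0, 0, 0, 0], [0.48, 0, 0, 0, 0, 0, 0], [0.48, 0, 0, 0, 0, 0, 0]]}}

```text
t: 3.48
tcp_pos: [0.4882, 0.1601, 0.0142]
orientation: [[0.158, 0.987, 0.006], [0.987, -0.158, 0.0], [0.001, 0.005, -1.0]]
wrist_force: [0.0, 0.1, 0.0]
grip_width: 0.0446
grip_force: 0.0
```

Emit:
{"op": "servo_tool", "data": {"motion": [[0.48, 0, 0, 0, 0, 0, -0.06], [0.48, 0, 0, 0, 0, 0, -0.06], [0.48, 0, 0, 0, 0, 0, -0.06], [0.48, 0, 0, 0, 0, 0, -0.06], [0.48, 0, 0, 0, 0, 0, -0.06]]}}

```text
t: 3.9
tcp_pos: [0.4876, 0.1601, 0.0139]
orientation: [[-0.312, 0.95, 0.005], [0.95, 0.312, 0.001], [-0.001, 0.005, -1.0]]
wrist_force: [0.1, 0.4, -2.0]
grip_width: 0.0444
grip_force: 0.9
```

Emit:
{"op": "servo_tool", "data": {"motion": [[0.48, 0, 0, 0, 0, 0, -0.06], [0.48, 0, 0, 0, 0, 0, -0.06], [0.48, 0, 0, 0, 0, 0, -0.06], [0.48, 0, 0, 0, 0, 0, -0.03], [0.48, 0, 0, 0, 0, 0, 0]]}}

```text
t: 4.32
tcp_pos: [0.4876, 0.16, 0.0138]
orientation: [[-0.601, 0.8, 0.005], [0.8, 0.601, 0.0], [-0.003, 0.004, -1.0]]
wrist_force: [-0.2, -0.8, 0.5]
grip_width: 0.0444
grip_force: 0.1
```

```bash
cat >> h.py <<'E'
def case(n="side",save=None):
    im=eyes.capture(n)
    if save: cv2.imwrite(save,im)
    return im
E
python3 - <<'E'
from h import *
st=telemetry.read_state(); print(st["t"],np.round(st["joint_positions"],2))
im=case("side","pics/s2.png")
cv2.imwrite("pics/s2c.png",cv2.resize(im[100:300,200:440],None,fx=3,fy=3,interpolation=cv2.INTER_CUBIC))
go(.485,.16,.01,125)
E
```

```text
4.3167 [ 0.08  0.29  1.92  0.    0.93 -0.56]
at [0.4875 0.16   0.0135] phi 126.8 shift [ 0.013 -0.017  0.029] |mm| 4 turnz 0.02
```

View pics/s2c.png

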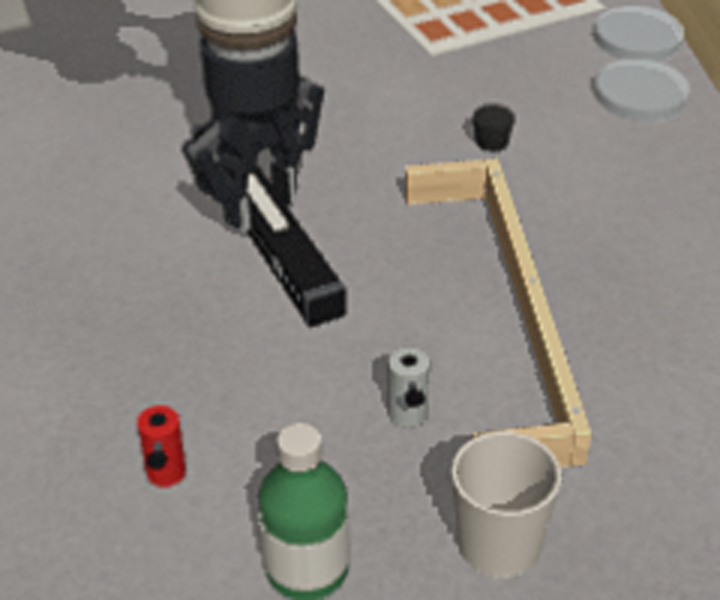

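The crop shows the case rotated, with its top right corners near crop (303,296) and (345,286). The label's near end is at (278,226).

Run:
```python
from h import *
np.set_printoptions(precision=4,suppress=True)
w=plane("side",np.array([(303,296),(345,286),(267,230),(287,223),(250,175)])/3.+[200,100],.032)
print(w,tobay(w))
```

```text
[[0.5088 0.0324 0.032 ]
 [0.5425 0.0383 0.032 ]
 [0.4902 0.1172 0.032 ]
 [0.5074 0.1234 0.032 ]
 [0.484  0.1938 0.032 ]] [[-0.1726  0.0103]
 [-0.1391  0.0173]
 [-0.1939  0.0944]
 [-0.1769  0.1012]
 [-0.2026  0.1708]]
```

Emit:
{"op": "servo_tool", "data": {"motion": [[0.48, 0, 0, 0, 0, 0, -0.06], [0.48, 0, 0, 0, 0, 0, -0.06], [0.48, 0, 0, 0, 0, 0, -0.06], [0.48, 0, 0, 0, 0, 0, 0], [0, 0, 0, 0, 0, 0, 0]]}}

```text
t: 4.78
tcp_pos: [0.4865, 0.1599, 0.0123]
orientation: [[-0.797, 0.604, 0.002], [0.604, 0.797, 0.0], [-0.002, 0.002, -1.0]]
wrist_force: [-0.9, -1.0, 0.1]
grip_width: 0.0551
grip_force: 0.0
```

Emit:
{"op": "servo_tool", "data": {"motion": [[0, 0, 0, 0, 0, 0, 0.05], [0, 0, 0, 0, 0, 0, 0.06], [0, 0, 0, 0, 0, 0, 0.06], [0, 0, 0, -0.3, 0, 0, 0.05], [0, 0, 0, -0.3, 0, 0, 0]]}}

```text
t: 5.2
tcp_pos: [0.4828, 0.1595, 0.0818]
orientation: [[-0.543, 0.84, -0.007], [0.84, 0.543, -0.001], [0.003, -0.006, -1.0]]
wrist_force: [1.5, 0.1, 0.3]
grip_width: 0.0856
grip_force: 0.0
```

Emit:
{"op": "servo_tool", "data": {"motion": [[0, 0, 0, -0.3, 0, 0, 0], [0, 0, 0, -0.3, 0, 0, 0], [0, 0, 0, -0.3, 0, 0, 0], [0, 0, 0, -0.3, 0, 0, 0], [0, 0, 0, 0, 0, 0, 0]]}}

```text
t: 5.62
tcp_pos: [0.4897, 0.1603, 0.236]
orientation: [[-0.546, 0.838, 0.015], [0.838, 0.546, 0.001], [-0.007, 0.013, -1.0]]
wrist_force: [0.6, -0.8, 0.5]
grip_width: 0.0852
grip_force: 0.0
```

Run:
```python
from h import *
st=telemetry.read_state(); print(st["t"])
im=case("wrist","pics/w2.png"); go(.487,.16,.23,123)
```

```text
5.6167
at [0.4883 0.1601 0.2323] phi 123.1 shift [ 0.005 -0.009  0.019] |mm| 3 turnz 0.001
```

View pics/w2.png

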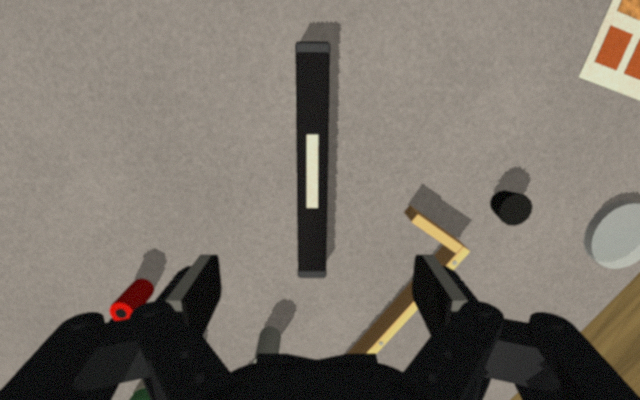

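The case now lies along the tool's x axis (columns 296–330, rows 42–275). Next I compute the clearance and the end-push line.

Run:
```python
from h import *
np.set_printoptions(precision=4,suppress=True)
st=telemetry.read_state()
w=plane("wrist",[(296,42),(330,42),(326,275),(299,275)],.032,st)[:,:2]
L=(w[0]+w[1])/2;R=(w[2]+w[3])/2;C=(L+R)/2;u=(L-R)/np.linalg.norm(L-R)
print("C",C,tobay(C),"yaw",np.rad2deg(np.arctan2(-u[0],u[1])),np.linalg.norm(L-R))
P=np.array([.570,-.0745]); n=np.array([-u[1],u[0]]); print("post dist front",(P-C)@n,"along",(P-C)@u)
for s in(.14,.16,.17,.18): print(s,"R end",tobay(C-u*(s+.13)),"L end",tobay(C-u*(s-.13)), "C",tobay(C-u*s))
p=C+u*(.13+.06); print(p); go(p[0],p[1],.23,123)
for s in(.0,.17): 
    p=C+u*(.13+.013-s); print("tcp",p)
```

```text
C [0.486  0.1593] [-0.1995  0.1364] yaw 32.85118430063857 0.2514504339349214
post dist front 0.05625322139280937 along -0.24196250904477692
0.14 R end [-0.0458 -0.0856] L end [-0.1938  0.1282] C [-0.1198  0.0213]
0.16 R end [-0.0344 -0.102 ] L end [-0.1824  0.1117] C [-0.1084  0.0049]
0.17 R end [-0.0287 -0.1102] L end [-0.1768  0.1035] C [-0.1027 -0.0034]
0.18 R end [-0.023  -0.1185] L end [-0.1711  0.0953] C [-0.097  -0.0116]
[0.3829 0.3189]
at [0.4883 0.1601 0.2323] phi 123.1 shift [ 1.588 -0.012  0.011] |mm| 191 turnz 0.001
tcp [0.4084 0.2794]
tcp [0.5006 0.1366]
```

Emit:
{"op": "servo_tool", "data": {"motion": [[1, 0.318, -0.002, 0, 0, 0, 0], [1, 0.318, -0.002, 0, 0, 0, 0], [1, 0.318, -0.002, 0, 0, 0, 0], [1, 0.318, -0.003, 0, 0, 0, 0], [1, 0.316, -0.003, 0, 0, 0, 0]]}}

```text
t: 6.08
tcp_pos: [0.3777, 0.3191, 0.2257]
orientation: [[-0.546, 0.838, -0.002], [0.838, 0.546, -0.001], [0.0, -0.002, -1.0]]
wrist_force: [0.4, 0.5, 0.3]
grip_width: 0.0253
grip_force: 0.0
```

Emit:
{"op": "servo_tool", "data": {"motion": [[1, 0, 0, 0.306, 0, 0, 0], [1, 0, 0, 0.306, 0, 0, 0], [1, 0, 0, 0.306, 0, 0, 0], [1, 0, 0, 0.306, 0, 0, 0], [1, 0, 0, 0.306, 0, 0, 0]]}}

```text
t: 6.5
tcp_pos: [0.3783, 0.3178, 0.0408]
orientation: [[-0.547, 0.837, -0.001], [0.837, 0.547, -0.001], [0.0, -0.002, -1.0]]
wrist_force: [0.4, 0.4, -0.3]
grip_width: -0.0001
grip_force: 0.0
```

Emit:
{"op": "servo_tool", "data": {"motion": [[1, 0, 0, 0.3, 0, 0, 0], [1, 0, 0, 0, 0, 0, 0], [1, 0, 0, 0, 0, 0, 0], [1, -0.1, 0, 0, 0, 0, 0], [1, -0.1, 0, 0, 0, 0, 0]]}}

```text
t: 6.92
tcp_pos: [0.3929, 0.2976, 0.0074]
orientation: [[-0.549, 0.836, -0.0], [0.836, 0.549, -0.0], [-0.0, -0.0, -1.0]]
wrist_force: [0.0, -0.0, -0.1]
grip_width: -0.0003
grip_force: 0.0
```

Run:
```python
from h import *
st=telemetry.read_state(); print(st["t"],st["grip_width"],np.round(st["wrist_force"],1)); go(.4084,.2794,.012,122.85)
```

```text
6.9167 -0.00030184028007040133 [ 0.  -0.  -0.1]
at [0.3929 0.2976 0.0074] phi 123.3 shift [-0.198  0.025 -0.038] |mm| 24 turnz 0.005
```

Emit:
{"op": "servo_tool", "data": {"motion": [[1, -0.1, 0.025, -0.03, 0, 0, 0.005], [1, -0.1, 0, 0, 0, 0, 0], [1, -0.1, 0, 0, 0, 0, 0], [1, -0.1, 0, 0, 0, 0, 0], [1, -0.1, 0, 0, 0, 0, 0]]}}

```text
t: 7.33
tcp_pos: [0.4288, 0.2484, 0.0114]
orientation: [[-0.541, 0.841, 0.0], [0.841, 0.541, 0.0], [0.0, 0.0, -1.0]]
wrist_force: [-0.1, 1.9, 1.7]
grip_width: 0.0002
grip_force: 0.9
```

Emit:
{"op": "servo_tool", "data": {"motion": [[1, -0.1, 0, 0, 0, 0, 0], [1, -0.1, 0, 0, 0, 0, 0], [1, -0.1, 0, 0, 0, 0, 0], [1, -0.1, 0, 0, 0, 0, 0], [1, 0, 0, 0, 0, 0, 0]]}}

```text
t: 7.75
tcp_pos: [0.4557, 0.2073, 0.0112]
orientation: [[-0.541, 0.841, 0.001], [0.841, 0.541, -0.001], [-0.001, 0.001, -1.0]]
wrist_force: [0.5, -0.2, 0.5]
grip_width: 0.0001
grip_force: 0.0
```

Run:
```python
from h import *
st=telemetry.read_state(); print(st["t"],np.round(st["wrist_force"],1)); 
im=case("scene","pics/sc3.png"); cv2.imwrite("pics/sc3c.png",cv2.resize(im[130:310,180:480],None,fx=2.6,fy=2.6,interpolation=cv2.INTER_CUBIC)); go(.5006,.1366,.012,122.85)
```

```text
7.75 [ 0.5 -0.2  0.5]
at [0.4549 0.2081 0.0111] phi 122.7 shift [-0.707 -0.001 -0.007] |mm| 85 turnz -0.001
```

View pics/sc3c.png

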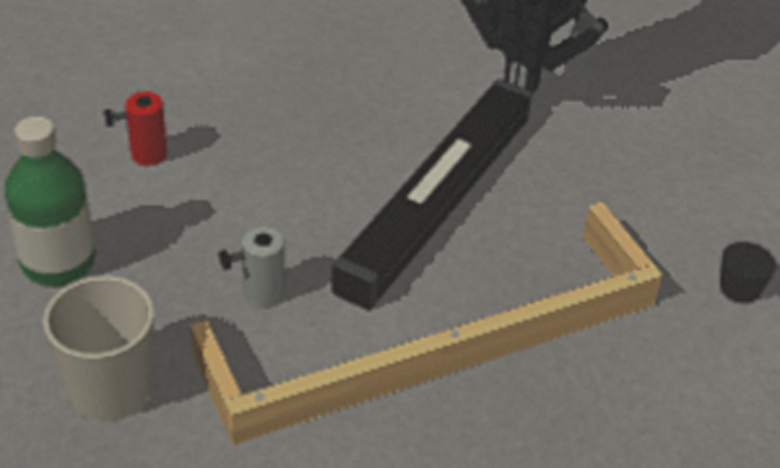

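The case has slid straight: its right-end top corners are at crop (335,259) and (376,281), its left end is at (513,88), and it is clear of the post.

Run:
```python
from h import *
np.set_printoptions(precision=4,suppress=True)
w=plane("scene",np.array([(335,259),(376,281),(529,97),(497,83)])/2.6+[180,130],.032)[:,:2]
R=(w[0]+w[1])/2;L=(w[2]+w[3])/2;u=(L-R)/np.linalg.norm(L-R);C=(L+R)/2
print(tobay(R),tobay(L),np.rad2deg(np.arctan2(-u[0],u[1])),"C",C,"post",(np.array([.57,-.0745])-C)@np.array([-u[1],u[0]]))
print(np.linalg.norm(L-R))
```

```text
[-0.0759 -0.0389] [-0.2141  0.1631] 32.52111991422975 C [0.5381 0.0833] post 0.05792799925334048
0.24476036144583121
```

Emit:
{"op": "servo_tool", "data": {"motion": [[1, -0.09, 0, 0, 0, 0, 0], [1, -0.1, 0, 0, 0, 0, 0], [1, -0.1, 0, 0, 0, 0, 0], [1, -0.1, 0, 0, 0, 0, 0], [1, -0.1, 0, 0, 0, 0, 0]]}}

```text
t: 8.22
tcp_pos: [0.4865, 0.1586, 0.011]
orientation: [[-0.542, 0.84, -0.0], [0.84, 0.542, -0.0], [-0.0, -0.0, -1.0]]
wrist_force: [-1.7, 1.1, -0.7]
grip_width: -0.0003
grip_force: 0.4
```

Emit:
{"op": "servo_tool", "data": {"motion": [[1, -0.1, 0, 0, 0, 0, 0], [1, -0.06, 0, 0, 0, 0, 0], [1, 0, 0, 0, 0, 0, 0], [1, 0.1, 0, 0, 0, 0, 0], [1, 0.1, 0, 0, 0, 0, 0]]}}

```text
t: 8.63
tcp_pos: [0.4829, 0.1644, 0.0111]
orientation: [[-0.541, 0.841, -0.0], [0.841, 0.541, 0.0], [0.0, 0.0, -1.0]]
wrist_force: [-0.5, 0.1, 0.3]
grip_width: -0.0001
grip_force: 0.0
```

Run:
```python
from h import *
st=telemetry.read_state(); print(st["t"],np.round(st["wrist_force"],1)); 
im=case("scene","pics/sc4.png"); go(.5006,.1366,.012,122.85); print(tobay(st["tcp_pos"]))
# dark mask line fit: right-end dark pixels
g=im[130:310,180:480].max(2); m=(g<60); m[:70]=0
c=biggest(m); r=cv2.minAreaRect(c); print(r); pts=c[:,0]+[180,130]
print("leftmost",pts[pts[:,0].argmin()],"lowest",pts[pts[:,1].argmax()])
```

```text
8.6333 [-0.5  0.1  0.3]
at [0.4808 0.1664 0.0107] phi 122.9 shift [-0.298  0.004 -0.012] |mm| 36 turnz 0.0
[-0.20279287  0.14140772]
((141.14752197265625, 102.12294006347656), (22.662527084350586, 101.66128540039062), 39.80556869506836)
leftmost [285 259] lowest [294 273]
```

Emit:
{"op": "servo_tool", "data": {"motion": [[1, -0.1, 0, 0, 0, 0, 0], [1, -0.09, 0, 0, 0, 0, 0], [1, -0.06, 0, 0, 0, 0, 0], [1, -0.06, 0, 0, 0, 0, 0], [1, -0.05, 0, 0, 0, 0, 0]]}}

```text
t: 9.1
tcp_pos: [0.5074, 0.1267, 0.0113]
orientation: [[-0.541, 0.841, 0.0], [0.841, 0.541, 0.0], [0.0, 0.0, -1.0]]
wrist_force: [-1.0, 1.9, 1.0]
grip_width: 0.0002
grip_force: 0.9
```

Emit:
{"op": "servo_tool", "data": {"motion": [[1, 0, 0, 0, 0, 0, 0], [1, 0.15, 0, 0, 0, 0, 0], [1, 0.15, 0, 0, 0, 0, 0], [1, 0, 0, -0.3, 0, 0, 0], [1, 0, 0, -0.3, 0, 0, 0]]}}

```text
t: 9.52
tcp_pos: [0.484, 0.158, 0.0813]
orientation: [[-0.543, 0.84, -0.007], [0.84, 0.543, -0.001], [0.003, -0.006, -1.0]]
wrist_force: [2.0, 0.4, 0.6]
grip_width: -0.0005
grip_force: 0.0
```

Run:
```python
from h import *
np.set_printoptions(precision=4,suppress=True)
st=telemetry.read_state(); print(st["t"],np.round(st["wrist_force"],1)); print(tobay(st["tcp_pos"]))
im=case("scene","pics/sc5.png")
u=np.array([-.5425,.84]); n=np.array([-u[1],u[0]])
T=toworld([-.199,.137])  # placeholder print below
# white label centre -> case centre
m=((im.min(2)>140)).astype(np.uint8); m[:150]=0; m[290:]=0; m[:,:260]=0; m[:,430:]=0
k,l,s,c=cv2.connectedComponentsWithStats(m)
for a,b in zip(s[1:],c[1:]):
    if a[4]>15: w=plane("scene",[b],.032); print(a,b,w,tobay(w))
```

```text
9.5167 [2.  0.4 0.6]
[-0.2015  0.135 ]
[312 211  25  26 163] [324.0982 223.6442] [[0.5859 0.0041 0.032 ]] [[-0.0947 -0.0155]]
```

Run:
```python
from h import *
p=toworld([-.162,-.001]); print(p); go(p[0],p[1],.011,122.9)
```

```text
[0.5190529  0.02075863]
at [0.491  0.1585 0.0906] phi 122.9 shift [-1.088 -0.432  0.665] |mm| 162 turnz -0.0
```

Emit:
{"op": "servo_tool", "data": {"motion": [[1, -0.22, -0.108, 0, 0, 0, 0], [1, -0.28, -0.108, 0, 0, 0, 0], [1, -0.29, -0.108, 0, 0, 0, 0], [1, -0.298, -0.108, 0, 0, 0, 0], [1, 0, 0, 0, 0, 0, 0]]}}

```text
t: 9.98
tcp_pos: [0.5166, 0.014, 0.0839]
orientation: [[-0.538, 0.843, 0.003], [0.843, 0.538, -0.003], [-0.004, 0.001, -1.0]]
wrist_force: [-0.4, -0.4, 0.3]
grip_width: -0.0003
grip_force: 0.0
```

Emit:
{"op": "servo_tool", "data": {"motion": [[1, 0, 0, 0.22, 0, 0, 0], [1, 0, 0, 0.22, 0, 0, 0], [1, 0, 0, 0.21, 0, 0, 0], [1, 0, 0, 0, 0, 0, 0], [1, 0, 0, 0, 0, 0, 0]]}}

```text
t: 10.4
tcp_pos: [0.5136, 0.0202, 0.0042]
orientation: [[-0.542, 0.84, -0.002], [0.84, 0.542, 0.0], [0.002, -0.002, -1.0]]
wrist_force: [0.3, 0.5, 0.7]
grip_width: 0.0001
grip_force: 0.0
```

Run:
```python
from h import *
p=toworld([-.151,.007]); print(p); go(p[0],p[1],.011,122.9)
print(telemetry.read_state()["wrist_force"])
```

```text
[0.53030676 0.02839738]
at [0.5136 0.0202 0.0042] phi 122.8 shift [-0.018  0.154 -0.057] |mm| 20 turnz -0.001
[0.32427491 0.46410021 0.69247454]
```

Emit:
{"op": "servo_tool", "data": {"motion": [[1, -0.018, 0.08, -0.055, 0, 0, 0], [1, 0, 0.074, 0, 0, 0, 0], [1, 0.0134, 0.0764, 0, 0, 0, 0.0324], [1, 0.0134, 0.0764, 0, 0, 0, 0.0324], [1, 0.0134, 0.0764, 0, 0, 0, 0.0324]]}}

```text
t: 10.82
tcp_pos: [0.5536, 0.0466, 0.0129]
orientation: [[-0.406, 0.914, 0.001], [0.914, 0.406, -0.0], [-0.001, 0.001, -1.0]]
wrist_force: [-1.8, -0.4, 1.2]
grip_width: 0.0002
grip_force: 0.8
```

Emit:
{"op": "servo_tool", "data": {"motion": [[1, 0.0134, 0.0764, 0, 0, 0, 0.0324], [1, 0.0134, 0.0764, 0, 0, 0, 0.0324], [1, 0.0134, 0.0764, 0, 0, 0, 0.0324], [1, 0.0134, 0.0764, 0, 0, 0, 0.0324], [1, 0, 0, 0, 0, 0, 0]]}}

```text
t: 11.23
tcp_pos: [0.5872, 0.0653, 0.0132]
orientation: [[-0.215, 0.977, 0.004], [0.977, 0.215, -0.0], [-0.001, 0.004, -1.0]]
wrist_force: [1.3, -0.5, -0.3]
grip_width: -0.0002
grip_force: 0.0
```

Run:
```python
from h import *
st=telemetry.read_state(); print(st["t"],np.round(st["wrist_force"],1),tobay(st["tcp_pos"]),np.rad2deg(phi(st))-88.14)
im=case("scene","pics/sc6.png"); cv2.imwrite("pics/sc6c.png",cv2.resize(im[130:310,180:480],None,fx=2.6,fy=2.6,interpolation=cv2.INTER_CUBIC))
```

```text
11.2333 [ 1.3 -0.5 -0.3] [-0.09535938  0.04571068] 14.261951838231923
```

View pics/sc6c.png

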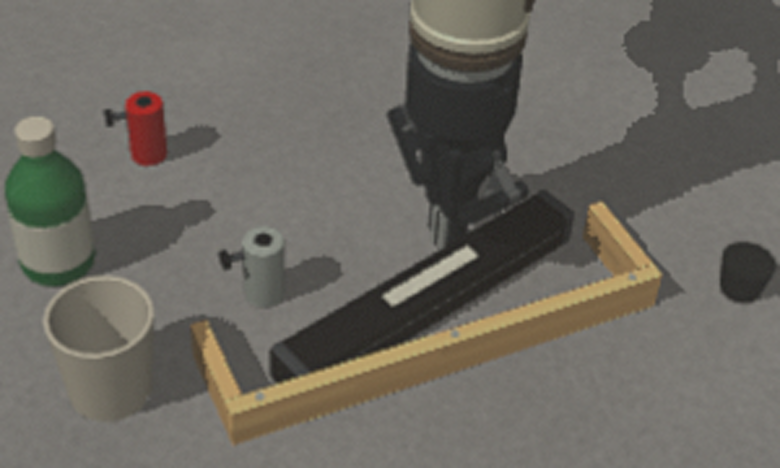

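The right end is well behind the post, with its front top corner at crop (272,348). The left end (557,205) is swinging in just inside the left cheek. I'll check the cheek margin.

Run:
```python
from h import *
np.set_printoptions(precision=4,suppress=True)
w=plane("scene",np.array([(272,348),(572,213),(541,192),(430,276)])/2.6+[180,130],.032)
print("Rfront,Lback,Lfront,label centre",tobay(w))
```

```text
Rfront,Lback,Lfront,label centre [[-0.0311 -0.1189]
 [-0.0686  0.1333]
 [-0.0973  0.1232]
 [-0.0507  0.0074]]
```

Emit:
{"op": "servo_tool", "data": {"motion": [[1, 0.005, 0.0764, 0, 0, 0, 0.032], [1, 0.005, 0.0764, 0, 0, 0, 0.032], [1, 0.005, 0.07, 0, 0, 0, 0.032], [1, 0, 0.06, 0, 0, 0, 0.032], [1, 0, 0.05, 0, 0, 0, 0.03]]}}

```text
t: 11.7
tcp_pos: [0.624, 0.0714, 0.012]
orientation: [[0.032, 0.999, -0.0], [0.999, -0.032, 0.0], [0.0, -0.0, -1.0]]
wrist_force: [-1.3, 1.1, 0.2]
grip_width: 0.0003
grip_force: 0.5
```

Run:
```python
from h import *
st=telemetry.read_state(); print(st["t"],np.round(st["wrist_force"],1),tobay(st["tcp_pos"]),np.rad2deg(phi(st))-88.14)
p=toworld([-.0485,.045]);go(p[0],p[1],.012,88.1)
```

```text
11.7 [-1.3  1.1  0.2] [-0.05872816  0.05306537] 0.02203029412049773
at [0.624  0.0714 0.012 ] phi 88.2 shift [-0.067  0.085 -0.   ] |mm| 13 turnz 0.001
```

Emit:
{"op": "servo_tool", "data": {"motion": [[1, 0, 0.03, 0, 0, 0, 0], [1, 0, 0.03, 0, 0, 0, 0], [1, 0, 0.02, 0, 0, 0, 0], [1, 0, 0.01, 0, 0, 0, 0], [1, 0, 0, 0, 0, 0, 0]]}}

```text
t: 12.12
tcp_pos: [0.633, 0.071, 0.0116]
orientation: [[0.03, 1.0, -0.005], [1.0, -0.03, 0.0], [-0.0, -0.005, -1.0]]
wrist_force: [-8.3, 0.2, 5.4]
grip_width: -0.0002
grip_force: 3.7
```

Emit:
{"op": "servo_tool", "data": {"motion": [[1, 0, 0.015, 0, 0, 0, 0], [1, 0, 0.01, 0, 0, 0, 0], [1, 0, 0, 0, 0, 0, 0]]}}

```text
t: 12.37
tcp_pos: [0.6331, 0.071, 0.0113]
orientation: [[0.029, 0.999, -0.012], [1.0, -0.029, 0.0], [-0.0, -0.012, -1.0]]
wrist_force: [-18.3, -0.7, 13.6]
grip_width: 0.0
grip_force: 9.0
```

Run:
```python
from h import *
st=telemetry.read_state(); print(st["t"],np.round(st["wrist_force"],1),tobay(st["tcp_pos"]),np.rad2deg(phi(st))-88.14)
```

```text
12.3667 [-18.3  -0.7  13.6] [-0.04966177  0.05293987] 0.17630505906672056
```

Emit:
{"op": "servo_tool", "data": {"motion": [[1, 0, -0.1, 0, 0, 0, 0], [1, -0.2, 0, 0, 0, 0, 0], [1, -0.28, 0, 0, 0, 0, 0], [1, -0.26, 0, 0, 0, 0, 0], [1, 0, 0.03, 0, 0, 0, 0]]}}

```text
t: 12.78
tcp_pos: [0.6267, -0.0229, 0.0122]
orientation: [[0.034, 0.999, 0.001], [0.999, -0.034, -0.002], [-0.002, 0.001, -1.0]]
wrist_force: [0.8, 0.9, 0.1]
grip_width: 0.0002
grip_force: 0.0
```

Emit:
{"op": "servo_tool", "data": {"motion": [[1, 0, 0.03, 0, 0, 0, 0], [1, 0, 0.02, 0, 0, 0, 0], [1, 0, 0.01, 0, 0, 0, 0], [1, 0, 0, 0, 0, 0, 0]]}}

```text
t: 13.12
tcp_pos: [0.6301, -0.0179, 0.0108]
orientation: [[0.029, 1.0, -0.01], [1.0, -0.029, -0.001], [-0.001, -0.01, -1.0]]
wrist_force: [-14.2, -6.0, 7.9]
grip_width: 0.0001
grip_force: 7.1
```

Run:
```python
from h import *
st=telemetry.read_state(); print(st["t"],np.round(st["wrist_force"],1),tobay(st["tcp_pos"]),np.rad2deg(phi(st))-88.14)
```

```text
13.1167 [-14.2  -6.    7.9] [-0.0497867  -0.03601684] 0.19460930581131208
```

Emit:
{"op": "servo_tool", "data": {"motion": [[1, 0, -0.12, 0, 0, 0, 0], [1, 0, -0.05, 0, 0, 0, 0], [1, 0, 0, -0.3, 0, 0, 0], [1, 0, 0, -0.34, 0, 0, 0], [1, 0, 0, -0.34, 0, 0, 0]]}}

```text
t: 13.53
tcp_pos: [0.6125, -0.016, 0.1297]
orientation: [[0.03, 1.0, -0.002], [1.0, -0.03, 0.001], [0.001, -0.002, -1.0]]
wrist_force: [1.0, 0.2, -0.0]
grip_width: 0.0001
grip_force: 0.0
```

Emit:
{"op": "servo_tool", "data": {"motion": [[1, 0, -0.34, -0.05, 0, 0, 0], [1, 0, -0.34, 0, 0, 0, 0], [1, 0, -0.34, 0, 0, 0, 0], [1, 0, 0, 0, 0, 0, 0], [1, 0, 0, 0, 0, 0, 0]]}}

```text
t: 13.95
tcp_pos: [0.4883, -0.0119, 0.1342]
orientation: [[0.03, 1.0, -0.002], [1.0, -0.03, 0.001], [0.001, -0.002, -1.0]]
wrist_force: [-0.2, 0.3, 1.0]
grip_width: -0.0001
grip_force: 0.0
```

Run:
```python
from h import *
st=telemetry.read_state(); print(st["t"],st["tcp_pos"])
im=case("scene"); sd=case("side")
a=cv2.resize(im[130:310,180:480],None,fx=1.6,fy=1.6,interpolation=cv2.INTER_CUBIC)
b=cv2.resize(sd[125:310,290:430],None,fx=2.2,fy=2.2,interpolation=cv2.INTER_CUBIC)
c=np.zeros((max(a.shape[0],b.shape[0]),a.shape[1]+b.shape[1],3),np.uint8); c[:a.shape[0],:a.shape[1]]=a; c[:b.shape[0],a.shape[1]:]=b
cv2.imwrite("pics/fin.png",c)
```

```text
13.95 [ 0.4883224  -0.01189157  0.1342288 ]
```

View pics/fin.png

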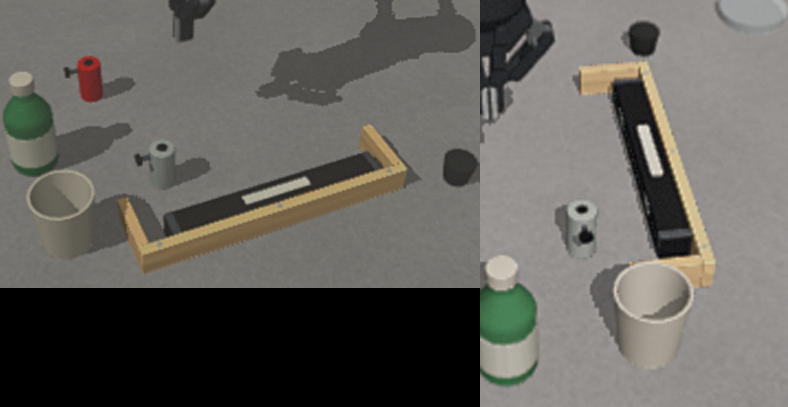

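The final view shows the case inside the bay, parallel to the back board and lying along it. Two seating pushes, left and right of the middle, stopped at the same depth. The post, bottle, cup and stopper have not moved.

```bash
python3 -c "
from rig import arm; print(arm.finish_job())"
```

```text
the job is handed in; nothing more can be done
None
```

The case is handed in lying in the bay and, as far as the pictures and seating pushes show, flush along the back board; it was moved only by finger pushes, right end first behind the rod socket, in about 14 s of the 72 s allowed, with the bottle, cup and stopper untouched.

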